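# Box a biscuit chocolate side up through the twisted turner

## Task

Tip the upright open carton over onto its back on the landing board, so that it lies open side up in front of the outlet of the twisted wire chute. Then take the chocolate-backed biscuit from the rack and drop it down the chute, entered the right way round so that the half turn in the chute brings it to rest flat in the carton with its chocolate side up. Leave the plain biscuit in the rack and do not disturb the two jars and the shaker.

Things in the scene. Friction and masses are not known exactly. Their poses are not given: they have to be found in the camera images.
- turner: fixed wire chute on a wooden board. Origin on the table under the outlet; z up, +y level from the outlet to the standing carton, x sideways. The chute descends towards +y; tallest wires 270 mm up. Board 6 mm thick, 82 mm wide, from y = -170 to 161 mm; its end edge is the step that blocks the carton's bottom. Rails at x = -44 and 44 mm, 6 wide, 14 high, from y = 14 to 236 mm flank the carton
- turner_mouth (a point): slot centre at the chute's upper end, 169 mm along the turner's -y and 258 mm up. Axis 36 deg from vertical, runs down along (0, 0.588, -0.809) in turner axes. Slot 47 mm wide along x, 20 mm across in the vertical plane of the chute; 4 mm wires (edge ones red), flared at the top 8 mm. A biscuit goes in 48 mm side along the axis, 40 mm side along x; let go when 25 mm in, it slides
- turner_mid (a point): on the chute's axis halfway down the twist, 137 mm from the mouth. The slot twists half a turn about the axis over 210 mm, from 32 mm below the mouth, then bends out flatter to the outlet, whose lower wires end 28 mm up: the biscuit face that was the under face at the mouth comes out on top. Wires are slippery, a released biscuit runs through by itself in about 1 s
- carton: loose green and brown card carton, 74 (x) x 45 (y) x 160 mm tall, walls 2.5 mm, 0.13 kg: back (-y), two sides, bottom; +y side and top open. Stands on the table between the rails, back to the chute, 4 to 8 mm from the board's edge. Origin: centre of underside, z up. Pushed near its top, from its open side, towards the chute (turner -y) it tips over the board's edge onto its back
- choc_biscuit: the biscuit to move: a slab standing on edge in the rack, 9 mm thick (x), 40 mm wide (y), 48 mm tall (z), 28 g; origin at the centre of its lower edge face, z up; the dark brown chocolate face is the +x face, the pale ribbed face is -x
- choc_biscuit_center (a point): the middle of the chocolate-backed biscuit
- plain_biscuit: a pale biscuit of the same size and frame without chocolate, standing in the other slot of the rack; stays there; loose
- rack: fixed white rack, 84 x 52 mm; origin on the table under its centre. Slots at x = -23 and +23 mm, floor 6 mm up, between 3 mm fences 11 mm apart, top 24 mm above the table. Biscuits stand in them, thickness along rack x, top edge 54 mm above the table. Either slot may hold the chocolate one
- spice_jar: loose spice jar, dark cap, 41 mm diameter, 105 mm tall; origin at the centre of its underside; bystander
- salt_shaker: loose glass shaker with grey top, 44 mm diameter, 90 mm tall; origin at the centre of its underside; bystander
- jam_jar: loose jar of red jam, yellow lid, 60 mm diameter, 85 mm tall; origin at the centre of its underside; bystander
Mind the look-alikes: they are no part of the job. What is shaped like the choc_biscuit but purple or turquoise is not meant.

How it is judged:
By the outcome, as a careful person would: the job done as asked, in the order asked, and still so for the second after the job is handed in, with the robot touching nothing.
It also fails if it takes over 48 s, if anything falls off the work surface, if the arm or the gripper's body presses on something with over 40 N, if the wrist force passes 120 N, or if a joint passes its speed limit or range.

## Robot

A 6-joint arm with a two-finger parallel gripper is mounted at the origin on the work surface; the furniture and walls round the work are solid. World frame = base frame: x ahead of the robot, y to its left, z up, the work surface at z = 0. Lengths are in mm, angles in rad, forces in N, time in s.
With the tool pointing down it reaches from about 350 to 775 mm from the base axis. Payload 7.3 kg.
Tool frame: the origin (TCP) lies at the centre of the arm's flange, where the gripper is bolted on; the fingertips stand 178 mm ahead of it and the grasp point (between the pads) lies 159 mm ahead of it; z points along the fingers, y is the direction in which the jaws open and shut (so a half turn about z gives the same grasp; the last joint's range is limited). The gripper opens to 92 mm and grips with 3 to 60 N. Pads are 19 mm wide; open, the fingers measure 130 mm over their backs; the gripper's body (75 mm by 190 mm) begins 47 mm behind the grasp point.
Start: joints at [0.994, 0.342, 1.524, -0, 1.275, -0.146], TCP at [219.218, 477.044, 404.741] pointing down, gripper open.
Joint ranges: [-2.53, 2.53], [-0.77, 2.02], [0.04, 2.7], [-1, 4.14], [0.28, 2.66], [-3.11, 3.11]. Speed limits (rad/s): [2.57, 2.57, 3.14, 3.14, 3.14, 3.14].

## Interface

Orientations are given as a rotation vector (axis times angle).
In Python, from station import read_state, snapshot, calibration, hand_in, look_for, spot_point gives the robot as it stands.
- The arm moves only by the tool apply_moves, never from a script. Its argument "series" is a list of rows, each a list of 3 entries, a list of its own where there are three numbers: the shift along the tool's x, y, z in units of 60 mm (1.0 is 60 mm), then the turn, a rotation vector about the tool's x, y, z in units of 5 degrees (1.0 is 5 degrees), then the opening, from 0 (shut) to 1 (fully open). In form: [[[dx, dy, dz], [rx, ry, rz], jaw], ...]. A call has 1 to 5 rows; each row is the pose to reach, as a shift and turn from the pose commanded when the call began, along the tool's axes at that moment; what a row does not reach only later rows make up. A row lasts 1/8 s, in which the tool goes at most 62.5 mm and 10.7 degrees, less where a joint would pass 70% of its speed; a pose out of reach is approached as far as the arm can. A call with a gripper value outside its range is refused whole. The fingers move at their own pace and stop on an object; "newtons" is the grip in N (left out, the last holds). Time passes only in rows, so rows that repeat a pose let the fingers close. It gives the time, the measured TCP pose, the force and the opening at its end, in the units of the state.
- read_state(): the state, without advancing time (a new reading comes with each control period).
- snapshot(name): name is "scene" or "top" or "wrist"; returns (picture, depth): 480x640x3 uint8, red, green, blue; 480x640 float32, mm along the optical axis (not along the pixel's ray), 0 where there is no reading.
- calibration(name): a dict with "mtx" (3x3 intrinsics, pixels), "camera_from_world" (4x4, takes a point from world to camera coordinates); the wrist camera has in their place "tool_from_camera" (4x4, takes a point from camera to tool coordinates, whose origin is the TCP and whose axes are the flange's). Camera axes: x right, y up, looking along -z (the intrinsics and any distortion apply to the point x, -y, -z); pixel columns grow to the right and rows downward; lengths in mm; the calibration is good to about 2 mm. A picture is of the moment at which its call begins: read the wrist's pose just before it. calibration takes no time and is no camera call.
- hand_in(): hands the job in, once; it reports no verdict.
Trained networks look in the newest picture that a camera, given by its name, has taken for a name from the list of things; names that differ only in an ending like _2 or _b are one class to them, and where a whole thing is asked for, a point or a joint stands for the part that bears it (a point fixed in the world has none). Each returns a list of dicts, best first, with "p" (0 to 1); they miss things now and then, are a little off and sometimes report something else, mostly with a low value. They report only what shows in the picture. A call takes as long as a camera call. They do not tell look-alikes from the thing itself.
- look_for(camera, name): "bbox" ([centre column, centre row, width, height] in pixels, round what is visible of it).
- spot_point(camera, name): "pixel" ([column, row] in pixels: a listed point, or the origin of a listed thing).
The state is a dict: "clock": time; "joint_positions": joint angles; "joint_velocities": joint speeds; "joint_efforts": joint torques, N m; "position": TCP position; "eef_rot": TCP orientation; "ft_force": force on the tool from outside, world axes, zero at the start; "moment": the same for the moment, N m; "gripper_width": finger opening in mm.
Only numpy, scipy, OpenCV 4.12 (cv2) and the standard library are available. Lean on these libraries where they do the work, as an engineer would, in place of code of your own. Each camera call takes 0.05 s, during which the arm holds its last target. There are 200 camera calls.

## Working session

There is one attempt and no reset: what is moved stays moved. The work goes in short steps, Python scripts to look and compute and a tool call to move; the robot and the scene stay as the last step left them, time stands still between calls to the robot, and variables do not carry over. Pictures are saved under pics/ and viewed, about 8 in all and at most 12, crops included, and the job is handed in when it is done.

Besides the shell and the picture viewer there is one more tool, called after "Emit:" as name([rows], argument=value, ...), one row to a line, values as JSON. apply_moves: Moves the arm, as the interface text tells. Its arguments: {"type":"object","properties":{"series":{"type":"array"},"newtons":{"type":"number"}},"required":["series"]}

```bash
ls; mkdir -p pics; cat > h.py <<'E'
import numpy as np, cv2
from station import *
from scipy.spatial.transform import Rotation as R
def T_wc(name, st=None):
    c=calibration(name)
    if name!='wrist': return np.linalg.inv(c['camera_from_world'])
    st=st or read_state(); T=np.eye(4); T[:3,:3]=R.from_rotvec(st['eef_rot']).as_matrix(); T[:3,3]=st['position']
    return T@np.array(c['tool_from_camera'])
def rays(name,px,T):
    c=calibration(name); K=np.array(c['mtx'])
    d=c.get('dist',None)
    px=np.atleast_2d(px).astype(float)
    n=np.c_[(px[:,0]-K[0,2])/K[0,0],(px[:,1]-K[1,2])/K[1,1]]
    v=np.c_[n[:,0],-n[:,1],-np.ones(len(n))]
    return v@T[:3,:3].T, T[:3,3]
def at_z(name,px,z,T):
    v,o=rays(name,px,T); return o+v*((z-o[2])/v[:,2])[:,None]
def by_depth(name,px,D,T):
    v,o=rays(name,px,T); px=np.atleast_2d(px).astype(int)
    return o+v*D[px[:,1],px[:,0]][:,None]
def proj(name,P,T):
    K=np.array(calibration(name)['mtx']); p=(np.atleast_2d(P)-T[:3,3])@T[:3,:3]
    return np.c_[K[0,0]*p[:,0]/-p[:,2]+K[0,2],K[1,1]*-p[:,1]/-p[:,2]+K[1,2]]
E
python3 - <<'E'
from h import *
st=read_state(); print({k:np.round(v,3).tolist() for k,v in st.items()})
for n in ['scene','top']:
    c=calibration(n); print(n,c.keys(), np.round(c['mtx'],1).tolist())
    I,D=snapshot(n); T=T_wc(n); print(np.round(T,2).tolist())
    cv2.imwrite(f'pics/{n}0.png',I[:,:,::-1]); np.save(f'{n}0.npy',D)
    for t in ['turner','turner_mouth','turner_mid','carton','choc_biscuit','choc_biscuit_center','plain_biscuit','rack','spice_jar','salt_shaker','jam_jar']:
        s=spot_point(n,t)[:2]
        for q in s: print(t,round(q['p'],2),np.round(q['pixel'],1).tolist(), 'z0:',np.round(at_z(n,q['pixel'],0,T)[0],0).tolist(),'dep',np.round(by_depth(n,q['pixel'],D,T)[0],0).tolist())
E
```

```text
pics
{'clock': 0.0, 'joint_positions': [0.994, 0.343, 1.525, 0.0, 1.275, -0.146], 'joint_velocities': [-0.001, 0.002, -0.001, 0.002, 0.0, 0.001], 'joint_efforts': [-0.001, -43.124, -24.422, 0.072, 0.056, -0.0], 'position': [219.137, 476.922, 404.038], 'eef_rot': [-0.671, -3.068, 0.002], 'ft_force': [0.966, 0.392, -0.046], 'moment': [0.013, 0.015, -0.011], 'gripper_width': 92.025}
scene dict_keys(['mtx', 'camera_from_world']) [[604.4, 0.0, 321.7], [0.0, 604.4, 239.7], [0.0, 0.0, 1.0]]
[[0.47, 0.58, -0.67, -209.14], [-0.88, 0.29, -0.36, -193.74], [-0.02, 0.76, 0.65, 847.3], [0.0, 0.0, 0.0, 1.0]]
turner 0.9 [339.9, 285.0] z0: [557.0, 186.0, 0.0] dep [551.0, 183.0, 7.0]
turner_mouth 0.76 [437.2, 187.0] z0: [960.0, 126.0, 0.0] dep [624.0, 35.0, 243.0]
turner_mid 0.74 [388.7, 232.5] z0: [751.0, 163.0, 0.0] dep [1217.0, 337.0, -412.0]
turner_mid 0.35 [211.0, 315.9] z0: [373.0, 366.0, 0.0] dep [343.0, 337.0, 44.0]
carton 0.63 [249.3, 272.7] z0: [505.0, 366.0, -0.0] dep [469.0, 337.0, 44.0]
choc_biscuit 0.92 [316.5, 368.8] z0: [355.0, 130.0, 0.0] dep [351.0, 128.0, 7.0]
choc_biscuit 0.69 [288
[... 1189 characters left out ...]
 z0: [353.0, 125.0, 0.0] dep [351.0, 129.0, 47.0]
choc_biscuit 0.53 [320.0, 288.4] z0: [387.0, 208.0, 0.0] dep [384.0, 209.0, 49.0]
choc_biscuit_center 0.73 [206.0, 285.3] z0: [392.0, 466.0, 0.0] dep [388.0, 455.0, 46.0]
choc_biscuit_center 0.59 [356.0, 303.0] z0: [356.0, 128.0, 0.0] dep [353.0, 132.0, 49.0]
plain_biscuit 0.46 [320.1, 267.2] z0: [435.0, 209.0, 0.0] dep [429.0, 209.0, 53.0]
rack 0.92 [320.8, 281.8] z0: [402.0, 207.0, 0.0] dep [402.0, 207.0, 3.0]
spice_jar 0.8 [374.4, 253.4] z0: [468.0, 84.0, 0.0] dep [452.0, 98.0, 104.0]
salt_shaker 0.66 [435.1, 266.1] z0: [440.0, -53.0, 0.0] dep [431.0, -34.0, 71.0]
jam_jar 0.58 [256.1, 295.5] z0: [370.0, 352.0, 0.0] dep [365.0, 341.0, 83.0]
```

View pics/scene0.png

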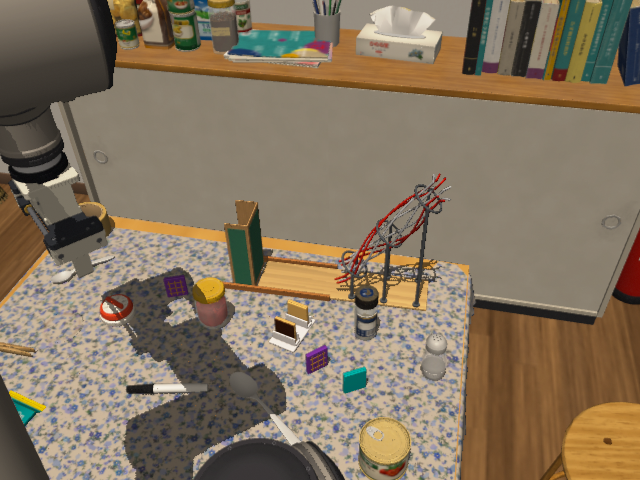

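View pics/top0.png

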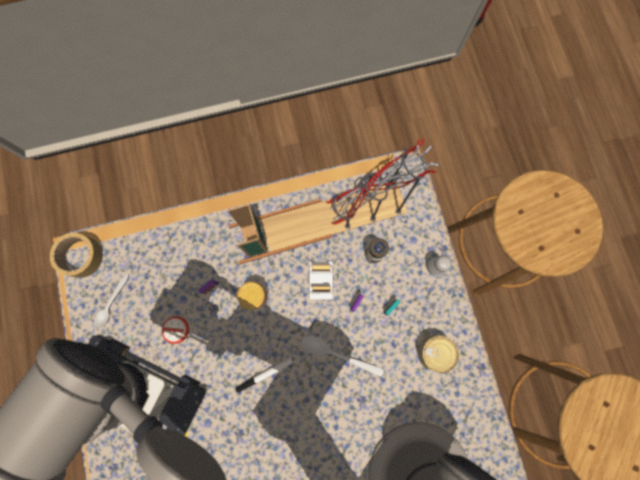

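The scene view shows the rack near (290,330), with the dark chocolate biscuit in the slot nearer the robot and its dark face towards the camera. The purple and turquoise look-alikes are at (175,287), (317,359) and (355,380). The carton stands at (245,245), and the chute mouth is near (435,188). I'll fit the turner frame next.

```bash
python3 - <<'E'
from h import *
from scipy.optimize import least_squares
obs=[('scene',(339.9,285),(0,0,0)),('top',(329.7,212.6),(0,0,0)),('scene',(437.2,187),(0,-169,258)),('top',(423.9,152.2),(0,-169,258)),
('scene',(388.7,232.5),(0,-88.4,147.2)),('top',(375,191.4),(0,-88.4,147.2))]
Ts={n:T_wc(n) for n in('scene','top')}
def M(p): 
    c,s=np.cos(p[2]),np.sin(p[2]); return np.array([[c,-s,0],[s,c,0],[0,0,1]]),np.array([p[0],p[1],0])
def res(p):
    A,t=M(p); return np.concatenate([(proj(n,A@np.array(q,float)+t,Ts[n])[0]-px) for n,px,q in obs])
r=least_squares(res,[560,187,.33],loss='soft_l1'); print(r.x,np.round(r.fun,1))
p=r.x; A,t=M(p)
for n in Ts:
    I=cv2.imread(f'pics/{n}0.png')
    def L(a,b,c): 
        q=proj(n,(A@np.array([a,b],float).T).T+t,Ts[n]) ; cv2.line(I,*[tuple(int(round(v)) for v in z) for z in q],c,1)
    for x in(-41,41): L((x,-170,6),(x,161,6),(255,0,0))
    L((-41,161,6),(41,161,6),(255,0,0)); L((-41,-170,6),(41,-170,6),(255,0,0))
    for x in(-44,44): L((x,14,14),(x,236,14),(0,255,0))
    L((-23.5,-169,258),(23.5,-169,258),(255,0,255)); a=np.array([0,-169,258.]);L(a,a+137*np.array([0,.588,-.809]),(255,255,0))
    for y0 in(167,212):
      for z in(0,160): L((-37,y0,z),(37,y0,z),(0,255,255))
    x,y,w,h=(210,160,260,160) if n=='scene' else (220,130,240,150)
    C=cv2.resize(I[y:y+h,x:x+w],(780,int(780*h/w)),interpolation=cv2.INTER_CUBIC)
    cv2.imwrite(f'pics/{n}_ov.png',C) 
a=cv2.imread('pics/scene_ov.png');b=cv2.imread('pics/top_ov.png');v=np.vstack([a,b]);cv2.imwrite('pics/ov.png',cv2.resize(v,(480*780//v.shape[0]*600//480,600)) if 0 else cv2.resize(v,(int(780*600/v.shape[0]*1.2) if 0 else 480,600)))
cv2.imwrite('pics/ov.png',np.hstack([cv2.resize(a,(400,300)),cv2.resize(b,(400,300))]))
print(A@[0,189,0]+t,A@[0,-169,258]+t)
E
```

```text
[5.57680487e+02 1.86671634e+02 3.01744474e-01] [-0.3 -0.4  0.1  2.5  2.9 -0.7  0.7  1.6 -0.6 -0.2 -1.2 -6.1]
[501.51227376 367.13252105   0.        ] [607.90497481  25.30713702 258.        ]
```

View pics/top_ov.png

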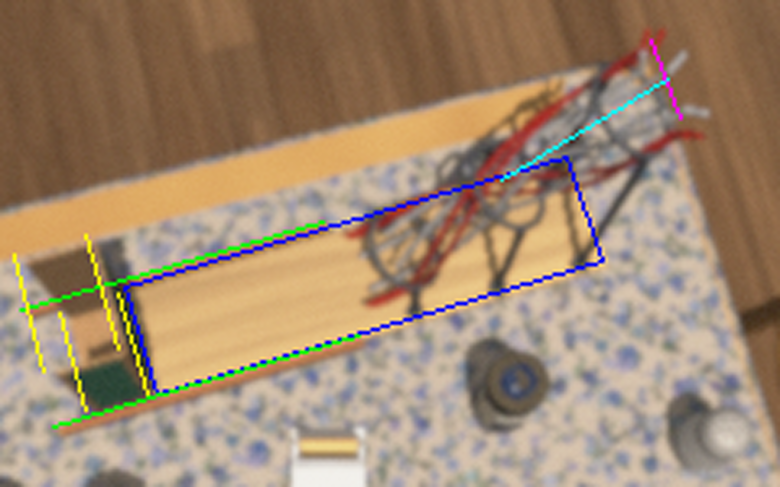

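```bash
cat > tf.py <<'E'
import numpy as np
c,s=np.cos(.3017),np.sin(.3017); A=np.array([[c,-s,0],[s,c,0],[0,0,1]]); t=np.array([557.7,186.7,0])
E
python3 - <<'E'
from h import *; from tf import *
for n in('top','scene'):
    D=np.load(n+'0.npy'); T=T_wc(n)
    v,u=np.mgrid[0:480,0:640]; px=np.c_[u.ravel(),v.ravel()]
    P=(by_depth(n,px,D,T)-t)@A
    ok=(D.ravel()>0)
    m=ok&(abs(P[:,0])<60)&(P[:,1]>120)&(P[:,1]<260)&(P[:,2]>150)&(P[:,2]<172)
    print(n,'carton rim',m.sum(),np.round(np.percentile(P[m],[2,50,98],axis=0),0).tolist())
    m=ok&(abs(P[:,0])<60)&(P[:,1]>120)&(P[:,1]<260)&(P[:,2]>60)&(P[:,2]<172)
    print(n,'carton body',m.sum(),np.round(np.percentile(P[m],[2,50,98],axis=0),0).tolist())
    m=ok&(abs(P[:,0])<60)&(P[:,1]>-230)&(P[:,1]<-100)&(P[:,2]>225)&(P[:,2]<300)
    print('mouth',m.sum(),np.round(P[m][:40],0).tolist())
    W=by_depth(n,px,D,T); m=ok&(abs(W[:,0]-405)<45)&(abs(W[:,1]-207)<40)&(W[:,2]>44)&(W[:,2]<62)
    for lo,hi in((360,407),(407,450)):
        k=m&(W[:,0]>lo)&(W[:,0]<hi); print('bisc',k.sum(),np.round(np.percentile(W[k],[3,50,97],axis=0),0).tolist())
    if n=='top':
        k=m; print(np.round(W[k],0).tolist())
E
```

```text
top carton rim 163 [[-42.0, 162.0, 150.0], [-4.0, 175.0, 159.0], [32.0, 206.0, 163.0]]
top carton body 690 [[-42.0, 162.0, 63.0], [0.0, 180.0, 124.0], [31.0, 206.0, 162.0]]
mouth 468 [[28.0, -165.0, 264.0], [27.0, -167.0, 264.0], [27.0, -175.0, 259.0], [27.0, -177.0, 259.0], [26.0, -164.0, 265.0], [26.0, -166.0, 264.0], [27.0, -174.0, 256.0], [27.0, -176.0, 255.0], [26.0, -177.0, 256.0], [25.0, -164.0, 263.0], [25.0, -166.0, 262.0], [26.0, -174.0, 254.0], [25.0, -176.0, 254.0], [25.0, -163.0, 258.0], [24.0, -164.0, 261.0], [23.0, -165.0, 262.0], [25.0, -172.0, 253.0], [24.0, -174.0, 252.0], [23.0, -175.0, 254.0], [23.0, -163.0, 257.0], [22.0, -163.0, 261.0], [22.0, -171.0, 254.0], [21.0, -172.0, 255.0], [21.0, -162.0, 258.0], [21.0, -164.0, 258.0], [22.0, -170.0, 251.0], [21.0, -171.0, 252.0], [21.0, -173.0, 252.0], [22.0, -160.0, 253.0], [21.0, -161.0, 254.0], [20.0, -162.0, 256.0], [19.0, -163.0, 258.0], [21.0, -168.0, 250.0], [21.0, -169.0, 250.0], [21.0, -172.0, 249.0], [22.0, -158.0, 251.0], [20.0, -159.0, 254.0], [19.0, -160.0, 254.0], [14.0, -157.0, 270.0], [13.0, -158.0, 271.
[... 4411 characters left out ...]
[9.0, -154.0, 269.0], [12.0, -156.0, 267.0], [14.0, -158.0, 266.0], [24.0, -163.0, 260.0], [25.0, -164.0, 259.0], [29.0, -175.0, 258.0], [31.0, -176.0, 257.0], [12.0, -154.0, 265.0], [9.0, -156.0, 267.0], [10.0, -158.0, 267.0], [24.0, -161.0, 258.0], [22.0, -163.0, 259.0], [23.0, -165.0, 259.0], [25.0, -173.0, 258.0], [27.0, -175.0, 257.0], [29.0, -176.0, 256.0], [8.0, -155.0, 266.0], [12.0, -156.0, 263.0], [12.0, -158.0, 263.0], [21.0, -160.0, 258.0], [21.0, -161.0, 257.0], [22.0, -163.0, 257.0], [23.0, -173.0, 257.0], [27.0, -175.0, 255.0]]
bisc 161 [[379.0, 189.0, 45.0], [382.0, 207.0, 53.0], [388.0, 226.0, 57.0]]
bisc 155 [[424.0, 190.0, 45.0], [428.0, 209.0, 53.0], [434.0, 227.0, 57.0]]
```

Emit:
apply_moves([
  [[-0.87, 0.2, 0.3], [0, 0, 2], 0.65],
  [[-1.74, 0.4, 0.6], [0, 0, 4], 0.65],
  [[-2.6, 0.6, 0.9], [0, 0, 6], 0.65],
  [[-3.45, 0.8, 1.25], [0, 0, 8], 0.65],
  [[-4.31, 1.01, 1.6], [0, 0, 9.6], 0.65],
], newtons=20)

```text
clock: 1.82
position: [481.2, 423.6, 308.1]
eef_rot: [-1.868, -2.526, -0.001]
ft_force: [0.2, 0.8, 0.5]
gripper_width: 59.9
```

```bash
python3 - <<'E'
from h import *; from tf import *
st=read_state(); B=R.from_rotvec(st['eef_rot']).as_matrix()
print(st['clock'],st['joint_positions'],(np.array(st['position'])-t)@A,(B.T@A).T.round(3).tolist(),st['gripper_width'])
ax=np.array([0,.588,-.809]);nn=np.array([0,.809,.588])
for n in('top','scene'):
    D=np.load(n+'0.npy'); T=T_wc(n)
    v,u=np.mgrid[0:480,0:640]; px=np.c_[u.ravel(),v.ravel()]
    P=(by_depth(n,px,D,T)-t)@A-np.array([0,-169,258]); P=P[D.ravel()>0]
    Q=np.c_[P[:,0],P@nn,P@ax]; Q=Q[(abs(Q[:,0])<45)&(abs(Q[:,1])<30)]
    for lo in(-20,-12,-6,0,8,16):
        k=(Q[:,2]>lo)&(Q[:,2]<=lo+8); print(n,lo,k.sum(), np.round(np.percentile(Q[k],[2,10,90,98],axis=0)[:,:2],0).tolist() if k.sum()>3 else '')
E
```

```text
1.825 [6.02376085e-01 6.34906172e-01 1.31075147e+00 1.86921646e-04
 1.19559358e+00 3.05137522e-01] [ -2.68611984 248.95237065 308.11544415] [[0.005, 1.0, 0.0], [1.0, -0.005, 0.0], [0.0, 0.0, -1.0]] 59.861951542247546
top -20 0 
top -12 5 [[-35.0, -8.0], [-31.0, -7.0], [27.0, 17.0], [27.0, 17.0]]
top -6 77 [[-37.0, -19.0], [-35.0, -18.0], [26.0, 16.0], [27.0, 17.0]]
top 0 90 [[-35.0, -18.0], [-32.0, -15.0], [22.0, 13.0], [25.0, 16.0]]
top 8 47 [[-32.0, -14.0], [-30.0, -13.0], [20.0, 12.0], [22.0, 13.0]]
top 16 67 [[-32.0, -15.0], [-31.0, -13.0], [21.0, 12.0], [22.0, 12.0]]
scene -20 0 
scene -12 5 [[-35.0, -16.0], [-30.0, -12.0], [22.0, 18.0], [26.0, 18.0]]
scene -6 86 [[-37.0, -19.0], [-36.0, -17.0], [27.0, 17.0], [29.0, 18.0]]
scene 0 89 [[-34.0, -17.0], [-31.0, -14.0], [23.0, 14.0], [25.0, 16.0]]
scene 8 72 [[-32.0, -13.0], [-30.0, -11.0], [21.0, 13.0], [24.0, 13.0]]
scene 16 57 [[-32.0, -13.0], [-31.0, -10.0], [21.0, 13.0], [22.0, 13.0]]
```

Emit:
apply_moves([
  [[-0.4, -0.04, 0], [0, 0, 0], 0.65],
  [[-0.6, -0.04, 0], [0, 0, 0], 0.65],
  [[-0.8, -0.04, 0], [0, 0, 0], 0.65],
  [[-1.0, -0.04, 0], [0, 0, 0], 0.65],
  [[-1.15, -0.04, 0], [0, 0, 0], 0.65],
])

```text
clock: 2.45
position: [497.6, 357.2, 309.3]
eef_rot: [1.861, 2.531, 0.001]
ft_force: [-0.4, 0.0, 0.4]
gripper_width: 59.8
```

```bash
sed -i 's/557.7,186.7/552.9,185.2/' tf.py; cat > cart.py <<'E'
from h import *; from tf import *
st=read_state(); print(round(st['clock'],2),((np.array(st['position'])-t)@A).round(0),st['ft_force'])
I,D=snapshot('scene');T=T_wc('scene')
v,u=np.mgrid[0:480,0:640]; px=np.c_[u.ravel(),v.ravel()]
P=(by_depth('scene',px,D,T)-t)@A
C=I.reshape(-1,3).astype(int); g=(C[:,1]>C[:,0]+15)&(C[:,1]>C[:,2]+3)&(D.ravel()>0)&(abs(P[:,0])<60)&(P[:,1]>-20)&(P[:,1]<260)&(P[:,2]<200)
print(g.sum(),np.percentile(P[g],[2,50,98],axis=0).round(0).tolist())
cv2.imwrite('pics/s.png',cv2.resize(I[160:340,180:480,::-1],(800,480)))
E
python3 cart.py
```

```text
2.45 [ -2. 181. 309.] [-0.39942202  0.00707898  0.40178648]
854 [[-38.0, 123.0, 22.0], [-35.0, 154.0, 87.0], [-32.0, 187.0, 146.0]]
```

Emit:
apply_moves([
  [[0, 0, 0], [0, 0, 0], 0.65],
  [[0, 0, 0], [0, 0, 0], 0.65],
])

```text
clock: 2.75
position: [497.6, 357.9, 308.8]
eef_rot: [-1.861, -2.531, -0.0]
ft_force: [0.5, -0.7, -0.6]
gripper_width: 59.7
```

```bash
python3 cart.py
```

```text
2.75 [ -2. 181. 309.] [ 0.50491179 -0.65186292 -0.55514299]
805 [[-39.0, 24.0, 14.0], [-35.0, 89.0, 30.0], [-32.0, 156.0, 45.0]]
```

View pics/s.png

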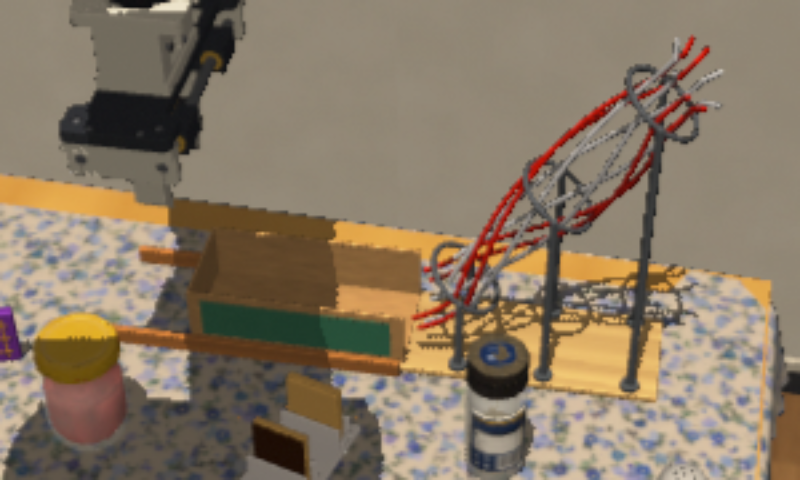

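The carton now lies on its back, open side up, at crop (300,300). It sits between the rails and directly in front of the outlet at crop (430,300). Next I'll go above the biscuit.

Emit:
apply_moves([
  [[-0.5, -0.7, -0.37], [0, 0, 1], 0.35],
  [[-1.0, -1.4, -0.37], [0, 0, 2], 0.35],
  [[-1.5, -2.1, -0.37], [0, 0, 3], 0.35],
  [[-1.825, -2.55, -0.37], [0, 0, 3.46], 0.35],
  [[-1.825, -2.55, -0.37], [0, 0, 3.46], 0.35],
])

```text
clock: 3.42
position: [383.1, 206.5, 331.2]
eef_rot: [-2.222, -2.22, 0.0]
ft_force: [-1.0, 0.7, 0.3]
gripper_width: 32.1
```

```bash
python3 - <<'E'
from h import *
st=read_state(); B=R.from_rotvec(st['eef_rot']).as_matrix(); print(st['clock'],st['position'],B.round(3).tolist(),st['gripper_width'])
I,D=snapshot('wrist'); T=T_wc('wrist',st)
cv2.imwrite('pics/w1.png',I[:,:,::-1])
v,u=np.mgrid[0:480,0:640]; px=np.c_[u.ravel(),v.ravel()]
W=by_depth('wrist',px,D,T); ok=D.ravel()>0
for lo,hi in((365,407),(410,450)):
    k=ok&(W[:,0]>lo)&(W[:,0]<hi)&(W[:,2]>50)&(W[:,2]<60)&(abs(W[:,1]-207)<35)
    print(k.sum(),np.percentile(W[k],[2,50,98],axis=0).round(1).tolist() if k.sum() else '')
    if k.sum(): print(I.reshape(-1,3)[k].mean(0))
E
```

```text
3.425 [383.12661268 206.53158437 331.24403785] [[0.001, 1.0, -0.0], [1.0, -0.001, -0.0], [-0.0, -0.0, -1.0]] 32.14953424078486
782 [[379.9, 190.4, 51.8], [384.5, 210.2, 53.9], [388.5, 228.3, 55.5]]
[130.44117647  99.46419437  62.57161125]
826 [[425.9, 191.2, 50.8], [430.0, 210.6, 53.8], [434.5, 228.7, 55.4]]
[153.29539952 117.88861985  72.01210654]
```

View pics/w1.png

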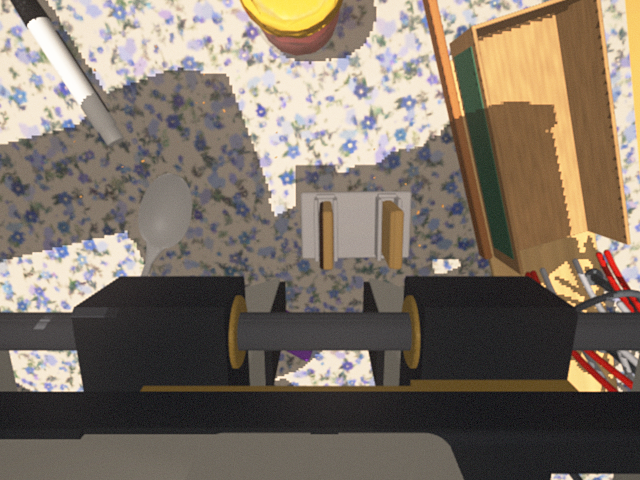

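The wrist view shows the two biscuits at (326,235) and (392,235). The left one has the dark chocolate on its left (-x) side, so it is the one to take. Descending to grasp.

Emit:
apply_moves([
  [[0.04, 0.02, 0.7], [0, 0, 0], 0.35],
  [[0.04, 0.02, 1.4], [0, 0, 0], 0.35],
  [[0.04, 0.02, 1.97], [0, 0, 0], 0.35],
  [[0.04, 0.02, 1.97], [0, 0, 0], 0.0],
  [[0.04, 0.02, 1.97], [0, 0, 0], 0.0],
], newtons=12)

```text
clock: 4.1
position: [386.3, 210.5, 213.5]
eef_rot: [2.22, 2.222, 0.002]
ft_force: [0.2, -0.3, 0.6]
gripper_width: 16.3
```

Emit:
apply_moves([
  [[0, 0, 0], [0, 0, 0], 0.0],
  [[0, 0, 0], [0, 0, 0], 0.0],
])

```text
clock: 4.35
position: [385.1, 210.0, 213.6]
eef_rot: [-2.221, -2.222, -0.001]
ft_force: [-3.6, 1.3, 5.3]
gripper_width: 9.1
```

```bash
cat > plan.py <<'E'
from h import *; from tf import *
ax=np.array([0,.588,-.809]); nn=np.array([0,.809,.588])
mouth=A@np.array([0,-169,258.])+t
Rin=A@np.c_[[-1,0,0],nn,ax]
def go(p,Rt):
    st=read_state(); B=R.from_rotvec(st['eef_rot']).as_matrix()
    print('shift',(B.T@(np.asarray(p)-st['position'])/60).round(3),'turn',np.rad2deg(R.from_matrix(B.T@Rt).as_rotvec()/5).round(2),'p',np.round(p,0))
E
python3 - <<'E'
from plan import *
st=read_state();print(mouth,st['joint_positions'].round(2))
Rdown=A@np.c_[[-1,0,0],[0,1,0],[0,0,-1]]
go([480,-100,470],Rdown); go(mouth-(A@ax)*240,Rin)
E
```

```text
[603.1173108   23.83326955 258.        ] [0.32 0.46 1.99 0.   0.69 0.32]
shift [-5.165  1.58  -4.276] turn [ 1.000e-02 -0.000e+00 -2.145e+01] p [ 480 -100  470]
shift [-5.348  4.33  -3.979] turn [ -4.94   6.71 -20.65] p [ 645. -111.  452.]
```

Emit:
apply_moves([
  [[0, 0, -0.4], [0, 0, 0], 0.0],
  [[0, 0, -1.2], [0, 0, 0], 0.0],
  [[0, 0, -2.1], [0, 0, 0], 0.0],
  [[0, 0, -3.0], [0, 0, 0], 0.0],
  [[0, 0, -3.9], [0, 0, 0], 0.0],
])

```text
clock: 4.97
position: [385.1, 209.6, 449.5]
eef_rot: [2.22, 2.22, 0.004]
ft_force: [0.6, 0.1, -0.4]
gripper_width: 9.1
```

Emit:
apply_moves([
  [[-0.5, 0.15, -0.35], [0, 0, -2], 0.0],
  [[-1.1, 0.3, -0.35], [0, 0, -4.1], 0.0],
  [[-1.8, 0.5, -0.35], [0, 0, -6.2], 0.0],
  [[-2.4, 0.7, -0.35], [0, 0, -8.3], 0.0],
  [[-3.0, 0.9, -0.35], [0, 0, -10.4], 0.0],
])

```text
clock: 5.6
position: [439.6, 28.4, 468.7]
eef_rot: [1.013, 2.971, 0.001]
ft_force: [1.5, -0.2, -0.5]
gripper_width: 8.9
```

```bash
python3 - <<'E'
from plan import *
st=read_state();print(st['clock'],st['position'],st['joint_positions'].round(2))
Rdown=A@np.c_[[-1,0,0],[0,1,0],[0,0,-1]]
go([480,-100,470],Rdown)
E
```

```text
5.6 [439.60580678  28.43009088 468.65078498] [-0.11  0.14  1.62 -0.    1.38 -1.02]
shift [-1.841 -1.283 -0.02 ] turn [  0.     0.03 -10.99] p [ 480 -100  470]
```

Emit:
apply_moves([
  [[-0.5, -0.3, -0.02], [0, 0, -2.1], 0.0],
  [[-1.0, -0.65, -0.02], [0, 0, -4.2], 0.0],
  [[-1.4, -1.0, -0.02], [0, 0, -6.3], 0.0],
  [[-1.84, -1.28, -0.02], [0, 0, -8.4], 0.0],
  [[-1.84, -1.28, -0.02], [0, 0, -10.5], 0.0],
])

```text
clock: 6.22
position: [479.6, -100.6, 469.4]
eef_rot: [-0.402, 3.114, -0.002]
ft_force: [-0.4, 0.0, 0.5]
gripper_width: 8.7
```

```bash
python3 - <<'E'
from plan import *
st=read_state();print(st['clock'],st['position'],st['joint_positions'].round(2))
go(mouth-(A@ax)*260,Rin)
E
```

```text
6.225 [ 479.58692478 -100.62415185  469.37286715] [-0.36  0.23  1.5  -0.    1.41 -2.19]
shift [-2.633 -1.062  0.023] turn [-7.22  0.18 -0.49] p [ 649. -122.  468.]
```

Emit:
apply_moves([
  [[-0.6, -0.25, 0.02], [-1, 0, -0.1], 0.0],
  [[-1.3, -0.5, 0.02], [-2.8, 0, -0.2], 0.0],
  [[-1.9, -0.8, 0.02], [-4.5, 0.1, -0.3], 0.0],
  [[-2.5, -1.05, 0.02], [-6, 0.15, -0.4], 0.0],
  [[-2.63, -1.06, 0.02], [-7.22, 0.18, -0.49], 0.0],
])

```text
clock: 6.85
position: [649.6, -121.5, 466.7]
eef_rot: [0.43, -2.868, -0.939]
ft_force: [0.1, 0.2, -1.3]
gripper_width: 8.9
```

Emit:
apply_moves([
  [[0, 0, 0], [0, 0, 0], 0.0],
])

```text
clock: 6.98
position: [648.5, -121.4, 466.7]
eef_rot: [0.428, -2.869, -0.934]
ft_force: [-1.0, -0.1, -0.6]
gripper_width: 8.6
```

```bash
cat > w2.py <<'E'
from plan import *
import sys
st=read_state();print(st['clock'],st['position'],st['joint_positions'].round(2),st['gripper_width'])
go(mouth-(A@ax)*260,Rin)
# biscuit + mouth in fixed views, chute coords (x,n,s)
for n in('top','scene','wrist'):
    I,D=snapshot(n); T=T_wc(n,st)
    cv2.imwrite(f'pics/{n}_{sys.argv[1]}.png',I[:,:,::-1])
    v,u=np.mgrid[0:480,0:640]; px=np.c_[u.ravel(),v.ravel()]
    P=(by_depth(n,px,D,T)-mouth)@A; ok=D.ravel()>0
    Q=np.c_[P[:,0],P@nn,P@ax]; m=ok&(abs(Q[:,0])<45)&(abs(Q[:,1])<30)&(abs(Q[:,2])<100); Q=Q[m]
    for lo in(-80,-68,-56,-44,-32,-20,-8,0,8,16):
        k=(Q[:,2]>lo)&(Q[:,2]<=lo+(12 if lo<-8 else 8)); print(n,lo,k.sum(), np.round(np.percentile(Q[k],[2,50,98],axis=0)[:,:2],1).tolist() if k.sum()>3 else '')
E
python3 w2.py a
```

```text
6.975 [ 648.5285684  -121.3654956   466.68426189] [-0.4   0.68  0.87  0.51  1.98 -2.15] 8.597474281796991
shift [ 0.004  0.006 -0.03 ] turn [ 0.01  0.01 -0.06] p [ 649. -122.  468.]
top -80 153 [[-17.6, -0.0], [2.5, 4.0], [20.4, 6.4]]
top -68 153 [[-17.6, 1.1], [1.1, 3.8], [21.0, 6.0]]
top -56 48 [[-17.5, 1.7], [1.6, 3.4], [20.6, 5.5]]
top -44 0 
top -32 0 
top -20 0 
top -8 49 [[-31.8, -20.5], [15.8, -5.4], [32.7, 18.1]]
top 0 76 [[-29.5, -17.7], [11.3, -4.6], [29.4, 15.4]]
top 8 63 [[-26.4, -13.9], [-10.4, 3.1], [26.7, 12.8]]
top 16 64 [[-26.9, -14.9], [11.3, 3.4], [27.0, 12.7]]
scene -80 88 [[-18.3, -2.1], [-10.8, 5.5], [20.1, 6.8]]
scene -68 104 [[-18.5, -2.0], [-8.7, 5.5], [19.5, 7.2]]
scene -56 30 [[-16.7, -2.6], [-6.5, 5.3], [20.5, 6.3]]
scene -44 0 
scene -32 0 
scene -20 0 
scene -8 64 [[-32.6, -19.5], [14.1, -4.9], [33.7, 18.7]]
scene 0 82 [[-27.6, -15.7], [13.2, 3.3], [30.2, 16.5]]
scene 8 77 [[-26.9, -13.3], [9.9, 2.6], [27.4, 13.7]]
scene 16 58 [[-26.2, -11.6], [-8.8, 5.0], [27.5, 14.0]]
wrist -80 183 [[-17.2, -3.8], [-16.6, 0.9], [-9.6, 5.8]]
wrist -68 144 [[-17.2, -3.6], [-16.7, 0.5], [-14.2, 5.2]]
wrist -56 28 [[-17.3, -3.4], [-16.7, 0.6], [-15.7, 4.8]]
wrist -44 0 
wrist -32 0 
wrist -20 0 
wrist -8 217 [[-32.0, -20.8], [-17.5, 3.0], [18.2, 17.8]]
wrist 0 401 [[-27.7, -17.6], [-10.6, 1.9], [17.3, 14.7]]
wrist 8 80 [[-25.1, -15.0], [11.5, -8.2], [13.0, 12.0]]
wrist 16 85 [[-25.5, -15.1], [11.6, -5.1], [25.7, 12.1]]
```

View pics/wrist_a.png

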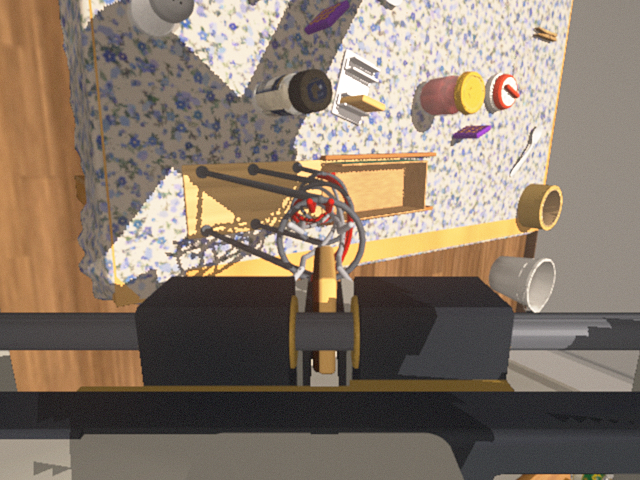

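The biscuit is aligned with the mouth: the pale face is towards +n, and the dark line at about (318,280) is on the under side. It needs only a 1–2 mm correction. I'll insert slowly.

Emit:
apply_moves([
  [[0.025, -0.02, 0.2], [0, 0, 0], 0.0],
  [[0.025, -0.02, 0.5], [0, 0, 0], 0.0],
  [[0.025, -0.02, 0.75], [0, 0, 0], 0.0],
  [[0.025, -0.02, 0.9], [0, 0, 0], 0.0],
  [[0.025, -0.02, 1.0], [0, 0, 0], 0.0],
])

```text
clock: 7.75
position: [636.0, -87.8, 419.1]
eef_rot: [0.431, -2.87, -0.933]
ft_force: [-0.1, -0.3, -0.9]
gripper_width: 8.7
```

Emit:
apply_moves([
  [[0, 0, 0.1], [0, 0, 0], 0.0],
  [[0, 0, 0.17], [0, 0, 0], 0.0],
  [[0, 0, 0.17], [0, 0, 0], 0.0],
])

```text
clock: 8.12
position: [634.6, -82.4, 410.1]
eef_rot: [0.43, -2.869, -0.935]
ft_force: [-0.2, -0.4, 0.1]
gripper_width: 8.8
```

```bash
python3 w2.py b | grep -v ' 0 $'; python3 - <<'E'
import cv2,numpy as np
a=cv2.imread('pics/wrist_b.png')[140:400,200:460];b=cv2.imread('pics/scene_b.png')[130:260,370:500]
cv2.imwrite('pics/b.png',np.hstack([cv2.resize(a,(400,400)),cv2.resize(b,(400,400))]))
E
```

```text
8.125 [634.59290177 -82.41888068 410.08258257] [-0.35  0.65  1.07  0.5   1.81 -2.2 ] 8.761328632925627
shift [-0.026  0.006 -1.198] turn [ 0.02  0.01 -0.05] p [ 649. -122.  468.]
top -56 17 [[-13.2, -21.2], [-12.7, -10.2], [-11.1, -6.2]]
top -44 40 [[-13.2, -19.3], [-11.7, -6.6], [6.7, 23.1]]
top -32 125 [[-19.1, -17.8], [-11.4, 16.0], [16.9, 22.6]]
top -20 69 [[-19.1, 1.7], [-10.7, 4.5], [20.0, 15.9]]
top -8 127 [[-31.7, -18.5], [-1.8, 4.2], [32.5, 17.9]]
top 0 134 [[-29.1, -9.1], [0.4, 3.9], [29.3, 13.6]]
top 8 101 [[-26.8, -6.4], [-0.1, 4.3], [26.3, 13.1]]
top 16 64 [[-26.7, -6.7], [2.4, 3.8], [27.2, 13.1]]
scene -80 43 [[-34.1, -19.4], [-12.7, -6.7], [-8.5, 23.1]]
scene -68 198 [[-14.1, -21.6], [-10.9, -3.5], [8.1, 25.6]]
scene -56 220 [[-13.8, -20.3], [-10.2, 5.7], [8.4, 24.9]]
scene -44 203 [[-14.4, -19.8], [-10.2, -2.0], [9.5, 24.3]]
scene -32 208 [[-18.5, -18.4], [-11.1, 2.5], [7.2, 23.0]]
scene -20 90 [[-19.2, -13.6], [-12.3, 4.0], [-7.3, 14.6]]
scene -8 88 [[-31.6, -18.5], [-15.4, 5.6], [32.0, 19.2]]
scene 0 118 [[-28.8, -14.5], [-9.2, 5.7], [29.5, 16.7]]
scene 8 91 [[-26.9, -10.5], [-11.5, 5.7], [26.5, 13.5]]
scene 16 45 [[-26.5, -7.4], [-13.5, 5.9], [26.0, 13.9]]
wrist -80 209 [[-36.4, -6.1], [-9.9, -5.9], [-2.2, 7.7]]
wrist -68 536 [[-9.4, -6.0], [-0.5, 0.8], [6.6, 7.6]]
wrist -56 270 [[-4.3, -5.9], [1.8, 5.2], [7.5, 7.5]]
wrist -44 340 [[-12.6, -7.9], [-11.7, -3.5], [7.2, 9.8]]
wrist -32 1898 [[-18.5, -8.6], [-10.8, 0.9], [19.7, 10.3]]
wrist -20 481 [[-18.8, -9.8], [-12.4, 0.8], [-10.4, 11.7]]
wrist -8 530 [[-32.4, -19.7], [-18.3, 1.9], [31.8, 18.3]]
wrist 0 517 [[-28.1, -16.0], [-16.7, 1.3], [-9.4, 14.6]]
wrist 8 174 [[-25.8, -13.5], [-17.9, 0.9], [-11.5, 12.3]]
wrist 16 120 [[-26.4, -14.1], [-12.8, -3.1], [-11.1, 12.9]]
```

View pics/b.png

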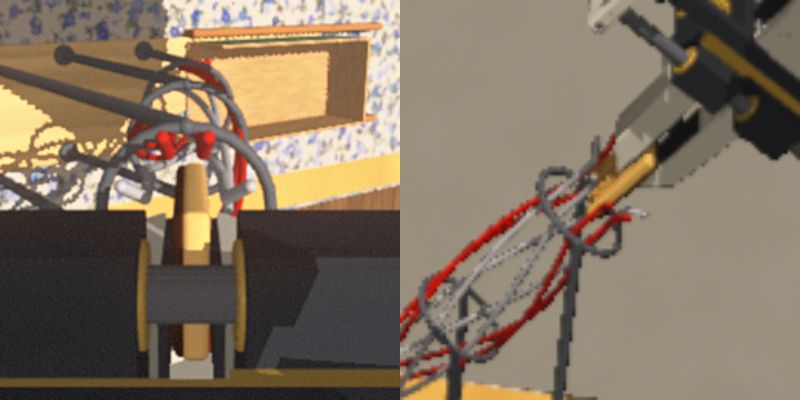

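The biscuit is inside the mouth with no contact force, pale face up and chocolate underneath. Releasing.

Emit:
apply_moves([
  [[0, 0, 0], [0, 0, 0], 0.35],
  [[0, 0, 0], [0, 0, 0], 0.35],
  [[0, 0, 0], [0, 0, 0], 0.35],
  [[0, 0, 0], [0, 0, 0], 0.35],
  [[0, 0, 0], [0, 0, 0], 0.35],
])

```text
clock: 8.9
position: [634.6, -82.5, 410.3]
eef_rot: [0.43, -2.869, -0.935]
ft_force: [-0.1, -0.1, -0.5]
gripper_width: 32.0
```

Emit:
apply_moves([
  [[0, 0, -0.2], [0, 0, 0], 0.35],
  [[0, 0, -0.6], [0, 0, 0], 0.35],
  [[0, 0, -1.2], [0, 0, 0], 0.35],
  [[0, 0, -1.6], [0, 0, 0], 0.35],
  [[0, 0, -1.6], [0, 0, 0], 0.35],
])

```text
clock: 9.52
position: [651.3, -137.7, 489.5]
eef_rot: [0.43, -2.873, -0.933]
ft_force: [0.2, -0.9, -0.1]
gripper_width: 32.2
```

```bash
python3 - <<'E'
from h import *
o=[]
for n,(x,y,w,h) in dict(scene=(290,150,200,200),wrist=(150,80,320,260)).items():
    I,D=snapshot(n); cv2.imwrite(f'pics/{n}_c.png',I[:,:,::-1]); o.append(cv2.resize(I[y:y+h,x:x+w,::-1],(400,400)))
cv2.imwrite('pics/c.png',np.hstack(o))
for n in('scene','wrist'): print([(round(q['p'],2),q['bbox']) for q in look_for(n,'choc_biscuit')])
E
```

```text
[(0.75, [355.9, 381.5, 19.9, 24.8]), (0.7, [306.2, 273.4, 19.3, 12.4]), (0.65, [319.0, 361.1, 23.0, 31.1]), (0.63, [176.3, 286.5, 27.6, 28.3])]
[(0.92, [356.6, 185.2, 26.3, 33.0]), (0.83, [328.3, 22.9, 41.4, 30.7]), (0.65, [467.9, 133.7, 35.9, 15.6])]
```

View pics/c.png

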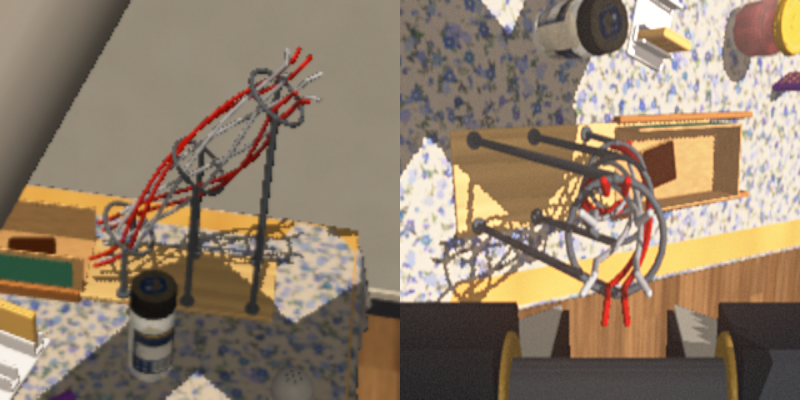

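The chocolate biscuit lies in the carton, dark side up, at crop (30,243) and (660,165). The chute is empty. I'll check that it is flat, then hand in.

```bash
python3 - <<'E'
from h import *; from tf import *
for n in('scene','wrist'):
    st=read_state(); I,D=snapshot(n); T=T_wc(n,st)
    v,u=np.mgrid[0:480,0:640]; P=(by_depth(n,np.c_[u.ravel(),v.ravel()],D,T)-t)@A; C=I.reshape(-1,3).astype(int)
    k=(D.ravel()>0)&(abs(P[:,0])<33)&(P[:,1]>8)&(P[:,1]<150)&(P[:,2]>4)&(P[:,2]<50)&(C.sum(1)<200)&(C[:,0]>C[:,2]+15)
    Q=P[k]; Q=Q[abs(Q[:,1]-np.median(Q[:,1]))<35]; a=np.linalg.lstsq(np.c_[Q[:,:2],np.ones(len(Q))],Q[:,2],rcond=None)[0]
    print(n,len(Q),np.percentile(Q,[3,50,97],axis=0).round(0).tolist(),'slopes',a[:2].round(2))
print(st['clock'],st['ft_force'],np.abs(st['joint_velocities']).max()); hand_in()
E
```

```text
scene 156 [[2.0, 47.0, 15.0], [11.0, 67.0, 18.0], [22.0, 90.0, 22.0]] slopes [-0.01  0.  ]
wrist 296 [[-16.0, 46.0, 17.0], [1.0, 67.0, 18.0], [19.0, 88.0, 20.0]] slopes [-0.  0.]
9.775 [ 0.52484704  0.35664695 -0.40941281] 0.004818995174210313
the job is handed in; nothing more can be done
```

The job is done and handed in at about 9.8 s of the 48 s allowed. I tipped the carton onto its back on the landing board. Then I dropped the chocolate-backed biscuit down the chute with its chocolate side under at the mouth.

- **Carton:** the camera view after the push showed it lying open side up between the rails, directly in front of the outlet.
- **Biscuit:** it lies in the carton chocolate side up. Depth from two cameras put its top face about 18 mm up with a slope near zero (at most 0.01). That fits a 9 mm biscuit lying flat on the carton's back.
- **Bystanders:** the plain biscuit was still in the rack in the last views. The jars and shaker looked undisturbed, but I did not measure their positions again.
- **Force and contact:** the highest wrist force I saw was about 6 N, at the grasp. The gripper was clear of everything at hand-in.

One early estimate disagreed: my first fit of the chute's position was about 5 mm off sideways against the depth data. I corrected it before inserting the biscuit. No check failed after that.

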